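# Sweep screw caps one by one into the feed slot

## Robot

A 6-joint arm with a two-finger parallel gripper is mounted at the origin on a cart in front of the work surface, level with it; the furniture and walls round the work are solid. World frame = base frame: x ahead of the robot, y to its left, z up, the work surface at z = 0. Lengths are in mm, angles in rad, forces in N, time in s.
With the tool pointing down it reaches from about 350 to 975 mm from the base axis. Payload 7.1 kg.
Tool frame: the origin (TCP) lies on the front face of the gripper's body, between the roots of the fingers; the fingertips stand 80 mm ahead of it and the grasp point (between the pads) lies 61 mm ahead of it (env.tips_ahead is the distance from the TCP to the fingertips, in mm); z points along the fingers, y is the direction in which the jaws open and shut (so a half turn about z gives the same grasp; the last joint's range is limited). The gripper opens to 88 mm and grips with 3 to 60 N. Pads are 20 mm wide; open, the fingers measure 115 mm over their backs; the gripper's body (75 mm by 178 mm) begins 61 mm behind the grasp point.
Start: joints at [-1.26, 0.423, 1.63, -0, 1.089, -0.019], TCP at [202.426, -591.295, 302.675] pointing down, gripper open.
Joint ranges: [-3, 3], [-0.9, 2.11], [0.09, 2.58], [-1.31, 4.45], [0.11, 2.69], [-2.54, 2.54]. Speed limits (rad/s): [2.39, 2.39, 3.01, 3.14, 3.14, 3.14].

## Interface

Orientations are given as a unit quaternion [x, y, z, w].
In Python, from station import env, set_gripper, viewer, workorder gives the robot as it stands. Calls block until the motion is done:
- env.reach(position, orientation): joint-space move of the TCP to a pose.
- env.move_l(position, rot=None, rate=150, f_stop=None): straight line of the TCP; rot=None keeps the orientation; rate is the mean speed in mm/s. With f_stop (N) it stops when the force on the tool has changed by that much, and returns True; else False.
- env.move_joints(angles): joint-space move.
- set_gripper(opening): finger opening in mm; the grip force is fixed at half the most; returns when the fingers have stopped.
- env.hold(seconds).
- env.ik(position, orientation): joint angles nearest the present ones, or None.
- env.read_state(): the state.
- viewer.camera(name): name is "scene" or "top"; returns the picture (480x640x3 uint8, blue, green, red); there is no depth.
- viewer.camera_params(name): a dict with "fx", "fy", "cx", "cy" (pixels), "pose" (4x4, takes a point from camera to world coordinates). Camera axes: x right, y up, looking along -z (the intrinsics and any distortion apply to the point x, -y, -z); pixel columns grow to the right and rows downward; lengths in mm; the calibration is good to about 2 mm. A picture is of the moment at which its call begins. camera_params takes no time and is no camera call.
A pose or a line that the arm cannot do raises env.IKError and nothing moves.
- workorder.sign_off(): hands the job in, once; it reports no verdict.
The state is a dict: "time_s": time; "qpos": joint angles; "dq": joint speeds; "tau": joint torques, N m; "tool_pos": TCP position; "orientation": TCP orientation; "force": force on the tool from outside, world axes, zero at the start; "wrist_torque": the same for the moment, N m; "width": finger opening in mm.
Only numpy, scipy, OpenCV 4.12 (cv2) and the standard library are available. Lean on these libraries where they do the work, as an engineer would, in place of code of your own. Each camera call takes 0.05 s, during which the arm holds its last target.

## Task

Three loose screw caps lie in the open pen of the flat feed tray. With the fingertips, sweep them one at a time through the narrow gate into the slot beyond it, each fully past the gate before the next one is brought up to it, so that all three end lying flat in the slot. Only push the caps along the tray's floor: do not pick up or tip any, and do not disturb the timer, the coverslip box or the pot of strips.

Things in the scene. Friction and masses are not known exactly. Their poses are not given: they have to be found in the camera images.
- feed_tray: low white tray with bare metal walls, fixed to the trolley. Origin on the underside, midway between the gate posts; x points from the pen through the gate along the slot, z up. Floor 5 mm and all walls and posts 14 mm above the trolley, so fingertips 16 to 22 mm above the trolley clear the walls and still push the caps.
- gate (a point): the gate: point on the tray floor midway between its two round steel posts (10 mm across, 42 mm clear gap). Axes as the tray's. Beyond it (x 0 to 125 mm) the slot, 42 mm wide, closed by a wall at the end; it holds the three caps (108 mm) in a row.
- pen (a point): the middle of the open pen's floor, 125 mm before the gate (tray x = -125 mm). The pen reaches 60 mm back from here to its rear wall, 95 mm to either side, and forward to x = -68 mm of the tray, where two slanting walls begin that narrow straight to the gate.
- cap_a: plain black ribbed plastic screw cap lying open side down on the tray, a disc 36 mm across and 22 mm high, about 30 g, loose; one of three alike. Origin at the centre of its underside (it rests at z = 5 mm on the tray's floor, its top at z = 27 mm), z up; its yaw has no meaning.
- cap_b: plain black ribbed plastic screw cap lying open side down on the tray, a disc 36 mm across and 22 mm high, about 30 g, loose; one of three alike. Origin at the centre of its underside (it rests at z = 5 mm on the tray's floor, its top at z = 27 mm), z up; its yaw has no meaning.
- cap_c: plain black ribbed plastic screw cap lying open side down on the tray, a disc 36 mm across and 22 mm high, about 30 g, loose; one of three alike. Origin at the centre of its underside (it rests at z = 5 mm on the tray's floor, its top at z = 27 mm), z up; its yaw has no meaning.
- bench_timer: loose white bench timer, 62x66x21 mm, lying beside the slot. Origin at the centre of its underside. To be left alone.
- coverslip_box: loose square coverslip box with blue lid, 52x52x23 mm, beside the slot on the other side. Origin at the centre of its underside. To be left alone.
- strip_pot: loose round pot with a black cap, 43 mm across, 87 mm high, standing past the end of the slot. Origin at the centre of its underside. To be left alone.
Not all that is in view belongs to the job. What is shaped like the cap_c but yellow is not meant.

How it is judged (in metres and radians):
On the way, in this order (a step that is already met when the one before it is completed fails the run):
1. one cap is fully past the gate in the slot while the other two are still clear of the gate ((((x of cap_a in the frame of feed_tray between 0.016 and 0.126 m and y of cap_a in the frame of feed_tray between -0.02 and 0.02 m and z of cap_a in the frame of feed_tray below 0.01 m) and x of each of cap_b, cap_c in the frame of feed_tray below -0.025 m) or ((x of cap_b in the frame of feed_tray between 0.016 and 0.126 m and y of cap_b in the frame of feed_tray between -0.02 and 0.02 m and z of cap_b in the frame of feed_tray below 0.01 m) and x of each of cap_a, cap_c in the frame of feed_tray below -0.025 m) or ((x of cap_c in the frame of feed_tray between 0.016 and 0.126 m and y of cap_c in the frame of feed_tray between -0.02 and 0.02 m and z of cap_c in the frame of feed_tray below 0.01 m) and x of each of cap_a, cap_b in the frame of feed_tray below -0.025 m))), for 0.2 s.
2. two caps are fully past the gate in the slot while the third is still clear of the gate (((x of cap_a in the frame of feed_tray below -0.025 m and (x of cap_b in the frame of feed_tray between 0.016 and 0.126 m and y of cap_b in the frame of feed_tray between -0.02 and 0.02 m and z of cap_b in the frame of feed_tray below 0.01 m) and (x of cap_c in the frame of feed_tray between 0.016 and 0.126 m and y of cap_c in the frame of feed_tray between -0.02 and 0.02 m and z of cap_c in the frame of feed_tray below 0.01 m)) or (x of cap_b in the frame of feed_tray below -0.025 m and (x of cap_a in the frame of feed_tray between 0.016 and 0.126 m and y of cap_a in the frame of feed_tray between -0.02 and 0.02 m and z of cap_a in the frame of feed_tray below 0.01 m) and (x of cap_c in the frame of feed_tray between 0.016 and 0.126 m and y of cap_c in the frame of feed_tray between -0.02 and 0.02 m and z of cap_c in the frame of feed_tray below 0.01 m)) or (x of cap_c in the frame of feed_tray below -0.025 m and (x of cap_a in the frame of feed_tray between 0.016 and 0.126 m and y of cap_a in the frame of feed_tray between -0.02 and 0.02 m and z of cap_a in the frame of feed_tray below 0.01 m) and (x of cap_b in the frame of feed_tray between 0.016 and 0.126 m and y of cap_b in the frame of feed_tray between -0.02 and 0.02 m and z of cap_b in the frame of feed_tray below 0.01 m)))), for 0.2 s.
At the end, for the whole second after the job is handed in: All three caps lie in the slot between its walls, each with its centre more than 16 mm past the gate line, flat on the floor (tilt under 0.15 rad, underside within 5 mm of the floor) and at rest (under 20 mm/s) (x of cap_a in the frame of feed_tray between 0.016 and 0.126 m and y of cap_a in the frame of feed_tray between -0.02 and 0.02 m and z of each of cap_a, cap_b, cap_c in the frame of feed_tray below 0.01 m and angle between each of cap_a, cap_b, cap_c's own z axis and vertical below 0.15 rad and linear speed of each of cap_a, cap_b, cap_c below 0.02 m/s and x of cap_b in the frame of feed_tray between 0.016 and 0.126 m and y of cap_b in the frame of feed_tray between -0.02 and 0.02 m and x of cap_c in the frame of feed_tray between 0.016 and 0.126 m and y of cap_c in the frame of feed_tray between -0.02 and 0.02 m); the robot touches nothing.
It fails at once if a cap is lifted (underside more than 7 mm off the tray's floor) (height (world z) of any of cap_a, cap_b, cap_c above 0.012 m).
It fails at once if a cap is tipped by more than 0.5 rad (angle between any of cap_a, cap_b, cap_c's own z axis and vertical above 0.5 rad).
It fails at once if the timer, the coverslip box or the pot is moved by more than 15 mm or tipped (distance of any of bench_timer, coverslip_box, strip_pot from where it was at the start of the episode above 0.015 m or angle between any of bench_timer, coverslip_box, strip_pot's own z axis and vertical above 0.3 rad).
It also fails if it takes over 58 s, if anything falls off the work surface, if the arm or the gripper's body presses on something with over 40 N, if the wrist force passes 120 N, or if a joint passes its speed limit or range.

## Working session

There is one attempt and no reset: what is moved stays moved. The work goes in short steps, each a Python script; the robot and the scene stay as the last script left them, time stands still between calls to the robot, and variables do not carry over. Pictures are saved under pics/ and viewed, and the job is handed in when it is done.

```bash
mkdir -p pics; ls; python3 - <<'E'
from station import env, set_gripper, viewer, workorder
import cv2
for n in ("scene","top"):
    cv2.imwrite(f"pics/{n}0.png",viewer.camera(n)); p=viewer.camera_params(n); print(n,p)
s=env.read_state(); print(s["time_s"],s["tool_pos"],s["orientation"],s["width"],env.tips_ahead)
E
```

```text
pics
scene {'fx': 546.2225893767052, 'fy': 546.2225893767052, 'cx': 328.5618470238708, 'cy': 243.61291303507406, 'pose': array([[-8.06192912e-01,  4.40677018e-01, -3.94786973e-01,
         2.03923037e+02],
       [-5.91647772e-01, -6.03206578e-01,  5.34878247e-01,
         5.04383686e+02],
       [-2.42954835e-03,  6.64789885e-01,  7.47026443e-01,
         6.69666908e+02],
       [ 0.00000000e+00,  0.00000000e+00,  0.00000000e+00,
         1.00000000e+00]])}
top {'fx': 443.12207954472626, 'fy': 443.12207954472626, 'cx': 314.70047603858944, 'cy': 235.51926549636448, 'pose': array([[-6.33315475e-03,  9.90534015e-01, -1.37121320e-01,
         4.61329497e+02],
       [-9.99754446e-01, -9.18385141e-03, -2.01669413e-02,
         4.22996089e+01],
       [-2.12353431e-02,  1.36959929e-01,  9.90348948e-01,
         8.76005278e+02],
       [ 0.00000000e+00,  0.00000000e+00,  0.00000000e+00,
         1.00000000e+00]])}
0.1 [ 202.29395705 -590.93799444  301.99671231] [ 9.86433536e-01  1.64159767e-01 -1.12532768e-04 -6.61464844e-04] 87.6095447247529 80.0
```

View pics/top0.png

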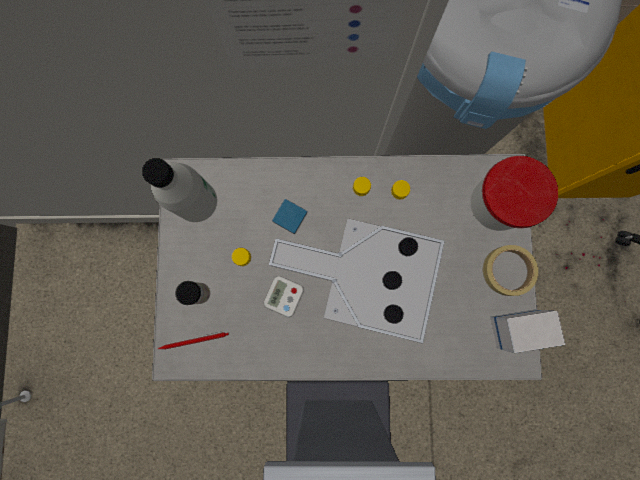

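View pics/scene0.png

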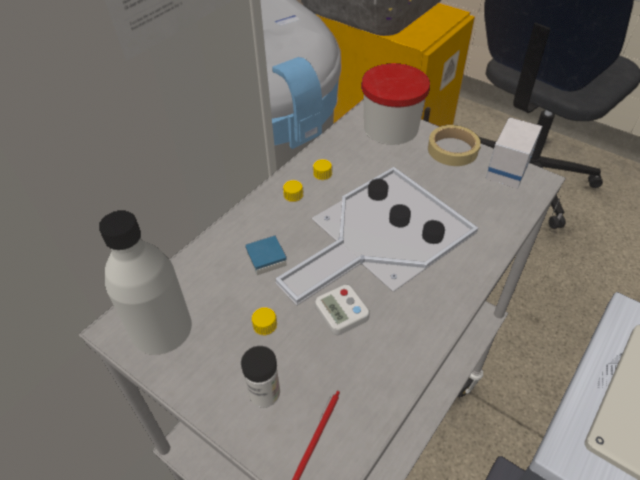

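```bash
cat > h.py <<'E'
from station import env, set_gripper, viewer, workorder
import cv2, numpy as np
from scipy.optimize import least_squares
def P(n):
    p=viewer.camera_params(n); return p
def proj(n,X):
    p=P(n); X=np.atleast_2d(X).astype(float); T=np.linalg.inv(p["pose"])
    c=X@T[:3,:3].T+T[:3,3]
    return np.c_[p["cx"]+p["fx"]*c[:,0]/-c[:,2], p["cy"]+p["fy"]*(-c[:,1])/-c[:,2]]
def unproj(n,uv,z):
    p=P(n); uv=np.atleast_2d(uv).astype(float)
    d=np.c_[(uv[:,0]-p["cx"])/p["fx"],-(uv[:,1]-p["cy"])/p["fy"],-np.ones(len(uv))]@p["pose"][:3,:3].T
    o=p["pose"][:3,3]; return o+d*((z-o[2])/d[:,2])[:,None]
def blobs(img,thr=60,amin=100,amax=900):
    m=(img.max(2)<thr).astype(np.uint8)
    n,l,s,c=cv2.connectedComponentsWithStats(m)
    return [(c[i],s[i]) for i in range(1,n) if amin<s[i,4]<amax]
E
python3 - <<'E'
from h import *
i=cv2.imread("pics/top0.png"); cv2.imwrite("pics/crop_top.png",cv2.resize(i[205:355,255:455],None,fx=4,fy=4,interpolation=cv2.INTER_CUBIC))
for c,s in blobs(i[:350]): print(c,s,unproj("top",c,20))
i=cv2.imread("pics/scene0.png"); cv2.imwrite("pics/crop_scene.png",cv2.resize(i[150:310,265:485],None,fx=3.6,fy=3.6,interpolation=cv2.INTER_CUBIC))
for c,s in blobs(i): print(c,s,unproj("scene",c,16))
E
```

```text
[157.29931034 172.41931034] [142 158  32  30 725] [[710.51621967 374.62501972  20.        ]]
[621.17748918 244.65800866] [607 231  33  35 462] [[ 556.72002414 -527.68931266   20.        ]]
[407.75457875 246.38461538] [399 238  19  18 273] [[ 556.95239536 -120.25666384   20.        ]]
[391.95925926 279.85925926] [383 271  19  18 270] [[492.67436605 -87.85005448  20.        ]]
[188.10204082 292.54489796] [176 281  26  24 490] [[471.11918347 304.57169033  20.        ]]
[393.17028986 313.64130435] [384 305  19  18 276] [[428.85445342 -88.2163956   20.        ]]
[410.12837838  13.2027027 ] [396   0  27  26 148] [[ 848.24411792 -724.20552475   16.        ]]
[377.55374593 189.40065147] [369 180  18  20 307] [[ 555.3026793  -117.18629366   16.        ]]
[556.3071161  215.27340824] [549 197  16  32 267] [[ 278.59418635 -240.25999024   16.        ]]
[399.50289017 215.35260116] [390 205  20  22 346] [[490.78917634 -85.08543403  16.        ]]
[433.10133333 231.696     ] [423 221  21  22 375] [[426.96449521 -85.32791962  16.        ]]
```

View pics/crop_top.png

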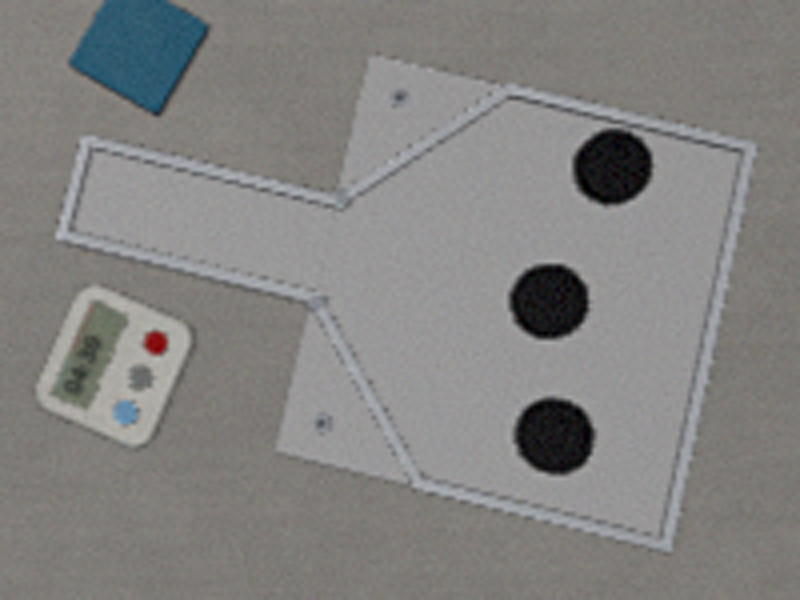

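View pics/crop_scene.png

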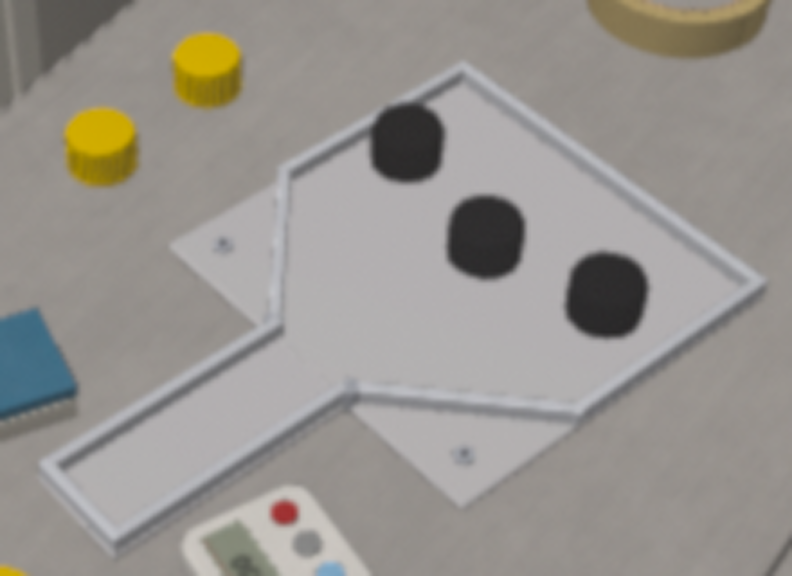

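```bash
python3 - <<'E'
from h import *
M=np.array([[0,-26],[0,26],[127.5,-23.5],[127.5,23.5],[-187.5,-97.5],[-187.5,97.5],[-68,-97.5],[-68,97.5]])
t=np.array([[342,200],[317,303],[87,143],[63,236],[748,150],[668,543],[508,92],[420,482]])/4+[255,205]
s=np.array([[277,325],[350,392],[48,467],[115,545],[463,70],[762,285],[286,172],[578,412]])/3.6+[265,150]
W={"top":unproj("top",t-.4,14),"scene":unproj("scene",s-.4,14)}
def tf(q,m): c,sn=np.cos(q[2]),np.sin(q[2]); return m@np.array([[c,sn],[-sn,c]])+q[:2]
for k in (["top"],["scene"],["top","scene"]):
    f=lambda q:np.concatenate([(tf(q,M)-W[n][:,:2]).ravel() for n in k])
    r=least_squares(f,[500,30,1.5]); print(k,r.x); print(r.fun.reshape(-1,2).round(1).tolist())
q=r.x; c,sn=np.cos(q[2]),np.sin(q[2]); R=np.array([[c,-sn],[sn,c]])
for n,z in (("top",22),("scene",16)):
  i=cv2.imread(f"pics/{n}0.png")
  for cc,_ in blobs(i[:350]):
    w=unproj(n,cc,z)[0,:2]; l=R.T@(w-q[:2])
    if abs(l[1])<100 and -190<l[0]<0: print(n,w.round(1),l.round(1))
E
```

```text
['top'] [517.78894748  17.4222759    1.32469056]
[[0.3, 0.5], [-0.2, 0.4], [-0.2, 0.1], [-0.1, 0.0], [1.2, -0.8], [-1.0, 0.6], [0.6, -0.7], [-0.8, -0.1]]
['scene'] [514.3940768   22.78083668   1.32230619]
[[1.3, 0.4], [-0.6, -0.2], [-1.0, 1.8], [1.3, -1.5], [-0.2, -1.0], [0.2, -0.2], [-0.2, 0.5], [-0.9, 0.2]]
['top', 'scene'] [516.09155195  20.1015697    1.32349727]
[[-1.4, 3.2], [-1.9, 3.1], [-1.7, 2.7], [-1.7, 2.7], [-0.7, 1.8], [-2.9, 3.4], [-1.2, 1.9], [-2.5, 2.7], [3.0, -2.3], [1.1, -2.9], [0.5, -0.9], [2.9, -4.2], [1.8, -3.6], [2.1, -3.0], [1.6, -2.0], [0.9, -2.6]]
top [ 556.7 -119.9] [-125.8  -73.7]
top [492.6 -87.5] [-110.1   -3.6]
top [428.9 -87.9] [-126.1   58.1]
scene [ 555.3 -117.2] [-123.5  -71.6]
scene [490.8 -85.1] [-108.2   -1.2]
scene [427.  -85.3] [-124.    60.6]
```

```bash
cat >> h.py <<'E'
from scipy.spatial.transform import Rotation as Ro
T0=np.array([516.1,20.1]); TH=1.3235
def w2t(w): c,s=np.cos(TH),np.sin(TH); return np.array([[c,s],[-s,c]])@(np.asarray(w)[:2]-T0)
def t2w(l): c,s=np.cos(TH),np.sin(TH); return np.array([[c,-s],[s,c]])@np.asarray(l,float)+T0
OFF=23.4
SG=1
def quat(phi):
    a=TH+phi; x=SG*np.array([np.cos(a),np.sin(a),0]); z=np.array([0,0,-1.]); y=np.cross(z,x)
    return Ro.from_matrix(np.c_[x,y,z]).as_quat()
def pose(cap,phi,tip=19,back=0):
    "TCP so that cradle facing phi (tray frame) holds a cap centred at cap (tray xy), backed off"
    p=np.asarray(cap,float)-(OFF+back)*np.array([np.cos(phi),np.sin(phi)])
    return np.r_[t2w(p),tip+80.],quat(phi)
E
python3 - <<'E'
import h
from h import *
for sg in (1,-1):
    h.SG=sg
    for cap,phi in (((-109,-2.5),0),((103,0),0),((-125,58),np.arctan2(-59,80)),((-125,-73),np.arctan2(73,80))):
        p,q=pose(cap,phi,19,14); j=env.ik(p,q); print(sg,None if j is None else np.round(j,2))
E
```

```text
1 [-0.27  0.58  2.01 -0.    0.55 -0.03]
1 [ 0.13  0.62  1.92 -0.    0.61  0.38]
1 [-0.3   0.52  2.18 -0.    0.44  0.58]
1 [-0.28  0.67  1.79 -0.    0.68 -0.77]
-1 None
-1 None
-1 None
-1 [-0.28  0.67  1.79 -0.    0.68  2.37]
```

```bash
python3 - <<'E'
from h import *
c=(-109,-2.5)
p,q=pose(c,0,75,14); env.reach(p,q); set_gripper(24)
s=env.read_state(); print(s["time_s"],s["tool_pos"]-p,s["width"])
p,_=pose(c,0,19,14); env.move_l(p,rate=100)
print(env.read_state()["force"])
p,_=pose((-60,-2.5),0); env.move_l(p,rate=70)
s=env.read_state(); print(s["time_s"],s["tool_pos"]-p,s["force"])
p,_=pose((-60,-2.5),0,19,70); env.move_l(p,rate=200)
for n in("top","scene"): cv2.imwrite(f"pics/{n}1.png",viewer.camera(n))
print(env.read_state()["time_s"])
for n,z in (("top",22),("scene",16)):
  i=cv2.imread(f"pics/{n}1.png")
  for cc,_ in blobs(i[:350]):
    w=unproj(n,cc,z)[0,:2]; l=w2t(w)
    if abs(l[1])<100 and -190<l[0]<130: print(n,cc.round(1),w.round(1),l.round(1))
E
```

```text
3.2083 [0.01263091 0.00940001 0.00019734] 24.00839176865779
[0.9452966  1.24406635 0.18332818]
4.9667 [-0.09333786 -0.12950662 -0.06613578] [-0.30326172  0.13777814  0.47294296]
5.5667
top [417.1 252.7] [ 544.4 -137.4] [-145.8  -66. ]
top [365.9 274.5] [503.2 -38.1] [-59.6  -1.7]
top [396.9 318.3] [420.3 -94.8] [-134.8   64.8]
scene [377.6 189.4] [ 555.3 -117.2] [-123.5  -71.6]
scene [378.1 230.2] [501.3 -35.3] [-57.3   0.8]
scene [433.1 231.7] [427.  -85.4] [-124.1   60.6]
```

View pics/top1.png

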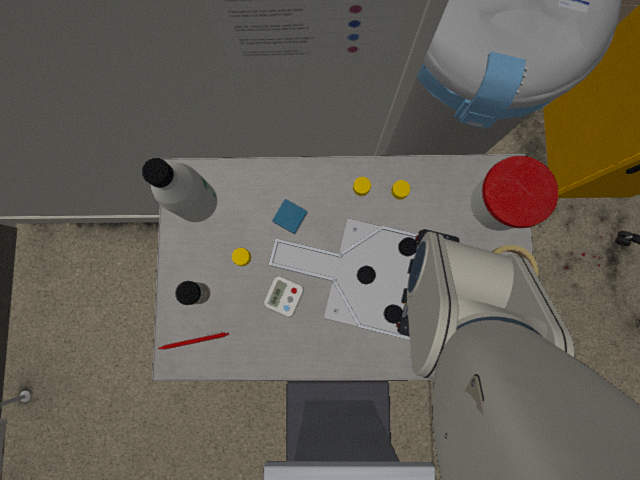

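View pics/scene1.png

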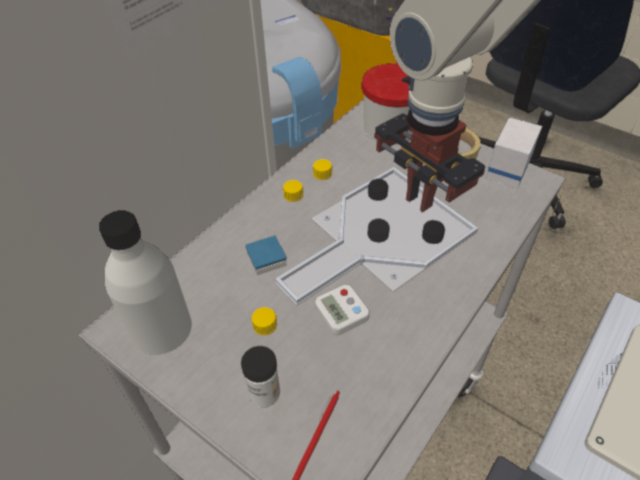

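```bash
sed -i 's/^T0=.*/T0=np.array([517.8,17.8]); TH=1.3240/' h.py; cat >> h.py <<'E'
def look(tag):
    for n in("top","scene"): cv2.imwrite(f"pics/{n}{tag}.png",viewer.camera(n))
    for n,z,d in (("top",22,(.7,-.6)),("scene",16,(2.5,-3.4))):
      for cc,s in blobs(cv2.imread(f"pics/{n}{tag}.png")[:350]):
        w=unproj(n,cc,z)[0,:2]+d; l=w2t(w)
        if abs(l[1])<100 and -190<l[0]<135: print(n,cc.round(1),s[4],l.round(1))
    s=env.read_state(); print("t",s["time_s"],"tool",w2t(s["tool_pos"]).round(1),s["force"].round(1))
E
python3 - <<'E'
from h import *
c=w2t(unproj("top",[365.9,274.5],22)[0,:2]+[.7,-.6]); print(c)
p,_=pose(c,0,19,3); env.move_l(p,rate=150)
for g,r in (((-35,0),80),((30,0),80),((100,0),80)):
    p,q=pose(g,0); print(env.move_l(p,rot=q,rate=r,f_stop=25), env.read_state()["force"].round(1))
p,_=pose((100,0),0,19,25); env.move_l(p,rate=200)
p,_=pose((100,0),0,70,60); env.move_l(p,rate=250)
look(2)
E
```

```text
[-58.13582651  -0.30115715]
False [0.7 0.1 0.6]
False [-0.5  0.8 -0.4]
False [ 0.1  0.6 -0.4]
top [395.8 272.5] 188 [-112.9  -17.5]
top [277.1 276. ] 197 [107.  43.]
top [407.9 246.3] 269 [-124.6  -72.4]
top [373.7 308.6] 117 [-86.9  59.1]
scene [433.1 231.7] 369 [-124.8   59.6]
scene [301.6 278.4] 414 [99.4 -1. ]
t 9.4083 tool [17.   0.3] [0.4 0.  0.2]
```

View pics/scene2.png

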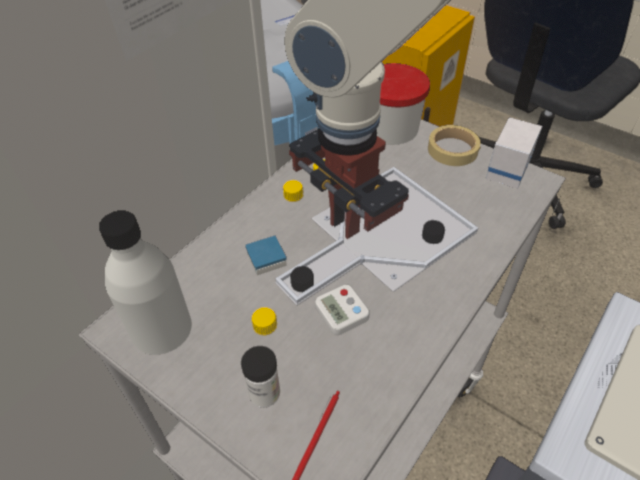

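View pics/top2.png

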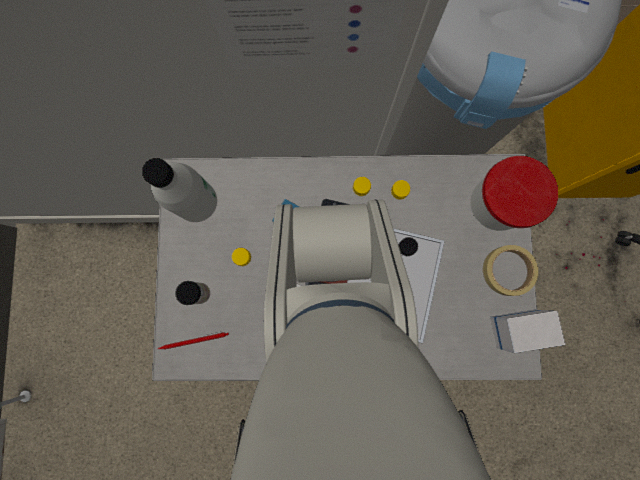

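Cap 1 (scene pixel (302,278)) lies flat in the slot at x≈99. The other two caps haven't moved. Next is the near-side cap.

```bash
cat >> h.py <<'E'
def deliver(c,goal,tag,mid=(-48,0)):
    c=np.asarray(c,float); phi=np.arctan2(mid[1]-c[1],mid[0]-c[0])
    p,q=pose(c,phi,75,14); env.reach(p,q)
    p,_=pose(c,phi,19,14); env.move_l(p,rate=100)
    p,_=pose(mid,phi); print(env.move_l(p,rate=70,f_stop=25))
    p,_=pose(mid,phi,19,2); env.move_l(p,rate=50)
    p,q=pose(mid,0,19,2); env.move_l(p,rot=q,rate=20)
    p,_=pose(mid,0,19,25); env.move_l(p,rate=150)
    look(tag)
def finish(goal,tag):
    for g in ((-20,0),(goal,0)):
        p,q=pose(g,0); print(env.move_l(p,rot=q,rate=70,f_stop=25), env.read_state()["force"].round(1))
    p,_=pose((goal,0),0,19,25); env.move_l(p,rate=200)
    p,_=pose((goal,0),0,75,60); env.move_l(p,rate=250)
    look(tag)
E
python3 - <<'E'
from h import *
deliver((-124.7,59.3),0,3)
E
```

```text
False
top [390.2 290.3] 137 [-109.8   18. ]
top [363.9 269.9] 350 [-52.5  -8. ]
top [286.4 255.4] 255 [99.3  0.1]
scene [376.6 182.3] 422 [-135.8  -87.2]
scene [374.1 233. ] 356 [-48.8   0.2]
scene [301.6 278.4] 416 [99.5 -1. ]
t 14.2583 tool [-96.1  -0. ] [-0.3  0.2 -0.2]
```

View pics/scene3.png

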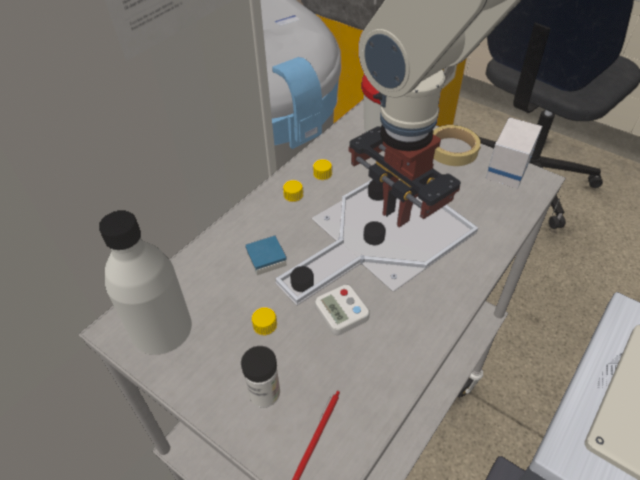

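Cap 2 (scene pixel (374,233)) is centred at (-49, 0), and the third cap is still near the back at (380,188). I'll push cap 2 through the gate.

```bash
python3 - <<'E'
from h import *
finish(62,4)
E
```

```text
False [-0.3  0.2  0.2]
False [ 0.5 -0.2 -0.1]
top [316.3 278.8] 205 [32.4 30.2]
top [286.4 255.4] 256 [99.3  0.1]
top [302.9 260. ] 151 [66.   1.2]
top [344.7 290.6] 116 [-25.6  39.2]
top [416.7 322.8] 105 [-171.2   65.7]
scene [311.1 272.3] 816 [81.1 -1. ]
t 17.2833 tool [-21.    0.3] [ 0.4  1.2 -1.1]
```

View pics/scene4.png

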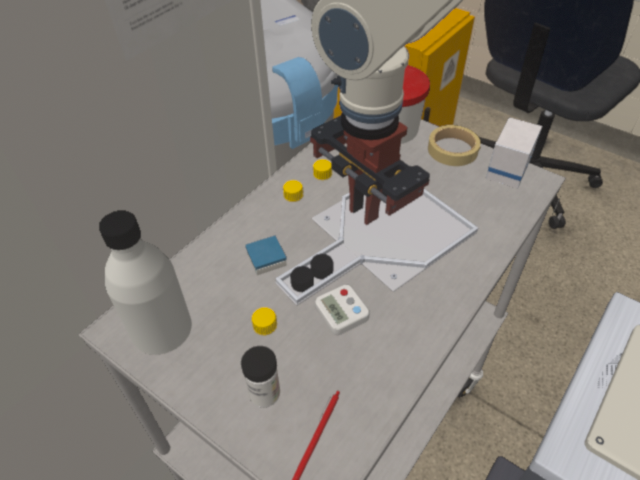

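Caps 1 and 2 (scene pixels (302,279) and (320,266)) are in the slot at x≈99 and 62. Now the far-side cap, last seen from above at (-124.6, -72.4).

```bash
python3 - <<'E'
from h import *
deliver((-124.6,-72.4),0,5)
E
```

```text
False
top [400.2 250.6] 396 [-112.   -60.9]
top [363.9 270. ] 349 [-52.6  -7.8]
top [286.4 255.4] 254 [99.3  0.1]
top [305.8 260.1] 249 [60.6  0.2]
scene [373.9 233. ] 355 [-48.7   0. ]
scene [311.1 272.3] 817 [81. -1.]
t 22.5417 tool [-96.1  -0.1] [-0.  -0.7 -0.4]
```

View pics/scene5.png

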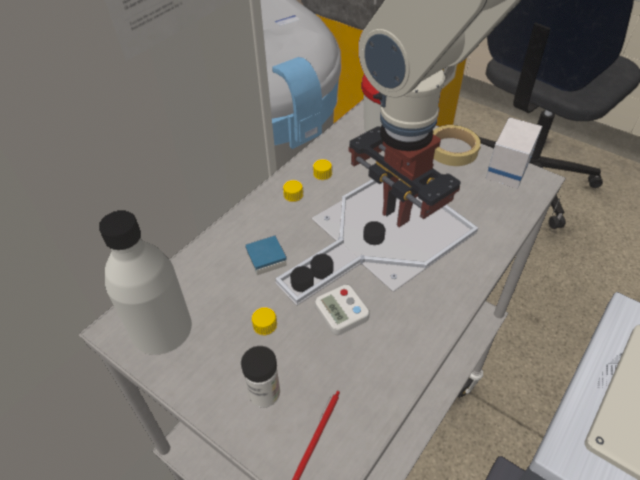

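Cap 3 (scene pixel (374,233)) is lined up at (-49, 0), so I'll push it in.

```bash
python3 - <<'E'
from h import *
finish(28,6)
p,q=pose((-150,0),0,150); env.reach(p,q); p,q=pose((-290,40),0,150); env.reach(p,q)
look(7)
i=[cv2.resize(cv2.imread("pics/top7.png")[190:350,160:460],(750,400))]; cv2.imwrite("pics/top7c.png",i[0])
E
```

```text
False [ 0.2 -0.6  0.8]
False [-0.   0.  -0.3]
top [352.4 288.4] 185 [-39.1  31.7]
top [304.  259.7] 759 [64.2  0.1]
t 25.075 tool [-55.    0.4] [-0.2 -0.6  0.3]
top [304.  259.6] 764 [64.2  0.1]
t 26.425 tool [-311.8   39.6] [-0.2 -0.4  0.2]
```

View pics/top7c.png

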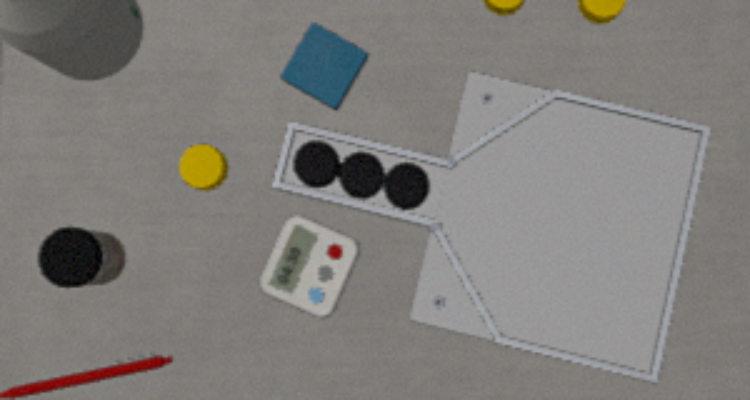

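View pics/scene7.png

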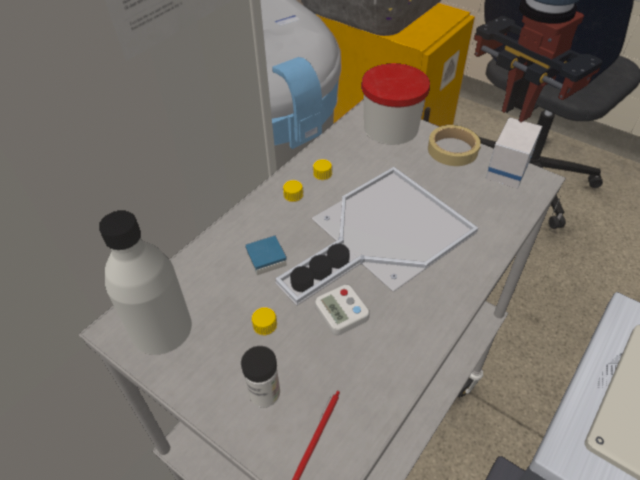

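All three caps lie flat in a row in the slot. Their combined centre is at x≈64, so they sit at about 28, 64 and 100 mm past the gate. The timer, box and pot look unmoved, and the arm is clear.

```bash
python3 -c "
from h import *
print(workorder.sign_off())"
```

```text
the job is handed in; nothing more can be done
None
```

I swept the three black caps one at a time through the gate with the slightly opened fingertips, then handed the job in. The arm's clock read about 26.4 s at the last check.

- **Final position:** the last pictures from both cameras show the caps flat in a row. They lie about 28, 64 and 100 mm past the gate and within about 1 mm of the slot's centre line. The individual positions come partly from where I pushed them, because in the last pictures the touching caps merged into one blob.
- **Order:** each cap was seen past the gate before the next was brought up to it.
- **Other items:** the timer, coverslip box and pot look unmoved by eye in the before and after pictures; I did not measure them. The contact force read about 1 N or less wherever I checked it during the pushes.
- **Disagreement:** the two cameras placed the tray about 6 mm apart. I settled this after the first short push by comparing both with the arm's own position.

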